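# Seat the upper tray of the desk caddy on its keys

## Robot

A 6-joint arm with a two-finger parallel gripper is mounted at the origin on the work surface; the furniture and walls round the work are solid. World frame = base frame: x ahead of the robot, y to its left, z up, the work surface at z = 0. Lengths are in m, angles in rad, forces in N, time in s.
With the tool pointing down it reaches from about 0.375 to 0.9 m from the base axis. Payload 3.1 kg.
Tool frame: the origin (TCP) lies between the finger pads; the fingertips stand 8 mm ahead of it and the grasp point (between the pads) lies 11 mm behind it; z points along the fingers, y is the line along which they close (so a half turn about z gives the same grasp; the last joint's range is limited). The gripper opens to 85 mm and grips with 20 to 120 N. Pads are 22 mm wide; open, the fingers measure 114 mm over their backs; the gripper's body (76 mm by 85 mm) begins 54 mm behind the grasp point. The pads swing forward as they close: fully open they stand 13 mm farther back than shut.
Start: joints at [1.069, 0.527, 1.433, -0, 1.181, -0.178], TCP at [0.199, 0.593, 0.239] pointing down, gripper open.
Joint ranges: [-3.08, 3.08], [-0.75, 2.2], [0.22, 2.44], [-1.43, 4.57], [0, 2.65], [-2.85, 2.85]. Speed limits (rad/s): [2.79, 2.79, 3.14, 3.14, 3.14, 3.14].

## Interface

Orientations are given as a unit quaternion [x, y, z, w].
In Python, from station import readout, cams, sign_off gives the robot as it stands.
- The arm moves only by the tool send_rows, never from a script. Its argument "commands" is text: rows parted by semicolons, each of 5 numbers parted by spaces: the finger opening in mm, from 0 to 85.4, then the shift along the tool's x, y, z each as a share of 0.02 m, from -1 to 1, then the turn about the tool's z as a share of 4 degrees, from -1 to 1. In form: grip dx dy dz spin; .... A call has 1 to 20 rows; each row shifts and turns the commanded pose from where the row before left it, along the tool's axes as they then stand; what a row does not reach is not made up. A row lasts 1/12 s, in which the tool goes at most 41.7 mm and 7.16 degrees, less where a joint would pass 70% of its speed; a pose out of reach is approached as far as the arm can. A call with a number of a shift or a turn outside -1 to 1 is refused whole. A call with a gripper value outside its range is refused whole. The fingers move at their own pace and stop on an object; "grip_force" is the grip in N (left out, the last holds). Time passes only in rows, so rows that do not move let the fingers close. It gives the time, the measured TCP pose, the force, the opening and the grip force at its end, in the units of the state.
- readout.sense(): the state, without advancing time (a new reading comes with each control period).
- cams.snapshot(name): name is "side" or "top" or "wrist"; returns a dict with "pixels" (480x640x3 uint8, red, green, blue), "intrinsics" (3x3 intrinsics, pixels), "dist" ([k1, k2, p1, p2, k3] as OpenCV has them; the pictures are not rectified), "eye" and "rotation" of the camera in the world. Camera axes: x right, y down, z forward; pixel columns grow to the right and rows downward; lengths in m; the calibration is good to about 2 mm. A picture is of the moment at which its call begins. There is no depth.
- sign_off(): hands the job in; it is judged then, once.
The state is a dict: "t": time; "q": joint angles; "qd": joint speeds; "tau": joint torques, N m; "tcp_pos": TCP position; "tool_rot": TCP orientation; "force": force on the tool from outside, world axes, zero at the start; "ft_torque": the same for the moment, N m; "finger_gap": opening from 0.0 (shut) to 1.0 (fully open); "gripper_force": force on a finger pad.
Only numpy, scipy, OpenCV 4.12 (cv2) and the standard library are available. Lean on these libraries where they do the work, as an engineer would, in place of code of your own. Each camera call takes 0.05 s, during which the arm holds its last target. There are 200 camera calls.

## Task

The blue round tray of the desk caddy was put back carelessly: it sits off-centre on its grey base and is not keyed in. Without lifting it off, slide it back to the middle of the base, then turn it until the notches under it find the hidden keys and it drops fully home, level and centred. Leave the stapler, tape measure and white earbud case where they are.

Things in the scene. Friction and masses are not known exactly. Their poses are not given: they have to be found in the camera images.
- base_top (a point): Grey round caddy base, a drum 134 mm in diameter and 40 mm high, fast on the desk. This point lies on its axis at the height of its rim's top; z up. Inside the rim (about 7 mm thick, inner radius 60 mm) is a well 10 mm deep. This point's x axis says nothing of where the keys stand; at the start the tray is always off-centre roughly towards its +x.
- well_floor (a point): Centre of the well's floor in the base, hidden by the tray, 10 mm below base_top. Three keys stand on it 120 degrees apart, 34 to 46 mm from the axis, 10 mm wide and 5 mm high. Their heading is unknown and differs from start to start. Seated, tray_foot lies at this point.
- tray_foot (a point): Loose blue round tray (0.28 to 0.52 kg, slick, 140 mm wide, 42 mm high). This point: centre of the underside of its foot; z up. Foot: a disc 115 mm wide, 12 high, three notches 16 mm wide in its underside, one under each divider. At the start it is 11 to 17 mm off-centre, partly up on the base's rim, tilted. Slid to the middle it falls in the well and rides on the keys, this point 5 mm below the rim.
- tray_floor (a point): Centre of the tray's inner floor, 15 mm above tray_foot. The wall round it is 3 mm thick, inner radius 67 mm, its top 27 mm above this floor. Riding on the keys the tray can only be turned, either way, with some 2 mm play. Where notches meet keys (three positions; at most 120 degrees away) it drops 5 mm by its weight and the keys then stop any further turning.
- divider_top (a point): Top edge of one of the tray's three straight dividers, 35 mm from the tray's axis and 38 mm above tray_foot. Dividers are 4 mm thick, 23 mm high above the tray's floor and run from the tray's centre to its wall: this one along tray_foot's +x axis, the others 120 and 240 degrees from it. The compartments between them are empty and a finger can push a divider sideways.
- tray: The same tray as a whole; its origin is the point tray_foot.
- stapler: Teal and black desk stapler, 141x34x42 mm, lying loose on the desk; origin at the centre of its underside. A bystander. To its right stand a pole with two jointed arms and a monitor, up to about 0.5 m high: an arm that starts beyond them must pass over them.
- tape_measure: Yellow and black pocket tape measure, 36x68x60 mm, standing loose; origin at the centre of its underside. A bystander.
- earbud_case: White earbud charging case, 26x58x41 mm, standing loose; origin at the centre of its underside. A bystander.

How it is judged:
At the end, for the whole second after the job is handed in: The tray is seated on the keys: the centre of its foot is at least 8 mm below the base's rim (fully home is 10 mm), within 4 mm of the base's axis, the tray level within 0.03 rad and at rest (z of tray_foot in the frame of base_top below -0.008 m and horizontal distance between tray_foot and base_top below 0.004 m and angle between tray_foot's own z axis and vertical below 0.03 rad and linear speed of tray below 0.01 m/s and angular speed of tray below 0.05 rad/s); the robot touches nothing.
It fails at once if the tray is lifted off the base (its foot more than 20 mm above the base's rim) (z of tray_foot in the frame of base_top above 0.02 m).
It fails at once if the tray is tipped by more than 20 degrees (angle between tray_foot's own z axis and vertical above 0.35 rad).
It fails at once if the stapler is displaced by more than 20 mm (distance of stapler from where it was at the start of the episode above 0.02 m).
It fails at once if the tape measure is displaced by more than 20 mm (distance of tape_measure from where it was at the start of the episode above 0.02 m).
It fails at once if the earbud case is displaced by more than 20 mm (distance of earbud_case from where it was at the start of the episode above 0.02 m).
It also fails if it takes over 70 s, if anything falls off the work surface, if the arm or the gripper's body presses on something with over 40 N, if the wrist force passes 120 N, or if a joint passes its speed limit or range.

## Working session

There is one attempt and no reset: what is moved stays moved. The work goes in short steps, Python scripts to look and compute and a tool call to move; the robot and the scene stay as the last step left them, time stands still between calls to the robot, and variables do not carry over. Pictures are saved under pics/ and viewed, at most 10 in all, crops included, and the job is handed in when it is done.

Besides the shell and the picture viewer there is one more tool, called after ">>>" as name(argument=value, ...) on one line, values as JSON. send_rows: Moves the arm, as the interface text tells. Its arguments: {"type":"object","properties":{"commands":{"type":"string"},"grip_force":{"type":"number"}},"required":["commands"]}

```bash
mkdir -p pics; cat > h.py <<'E'
import numpy as np, cv2
from station import readout, cams, sign_off
def snap(n,f):
    s=cams.snapshot(n); cv2.imwrite(f'pics/{f}.png',s['pixels'][:,:,::-1]); np.savez(f'pics/{f}.npz',**{k:np.array(v) for k,v in s.items()}); return s
def ray(s,p):
    u=cv2.undistortPoints(np.array([[p]],float),np.array(s['intrinsics']),np.array(s['dist']))[0,0]
    return np.array(s['eye']),np.array(s['rotation'])@np.array([u[0],u[1],1])
def atz(s,p,z):
    e,d=ray(s,p); return e+d*(z-e[2])/d[2]
def proj(s,P):
    R=np.array(s['rotation']).T; r=cv2.Rodrigues(R)[0]
    return cv2.projectPoints(np.array(P,float).reshape(-1,3),r,-R@np.array(s['eye']),np.array(s['intrinsics']),np.array(s['dist']))[0][:,0]
E
python3 -c "
from h import *
for n in('top','side'):
    s=snap(n,n+'0');print(n,np.array(s['eye']).round(3),np.array(s['rotation']).round(2).tolist())
s=readout.sense();print(s['t'],s['tcp_pos'],s['tool_rot'])"
```

```text
top [ 4.140e-01 -1.000e-03  1.128e+00] [0.71, -0.7, 0.02, -0.03]
side [ 0.429 -0.851  0.546] [0.86, -0.03, 0.03, -0.51]
0.1 [0.19854517 0.59198851 0.23844423] [ 1.61203360e-01  9.86920742e-01 -9.13668046e-04 -3.02632854e-04]
```

View pics/top0.png

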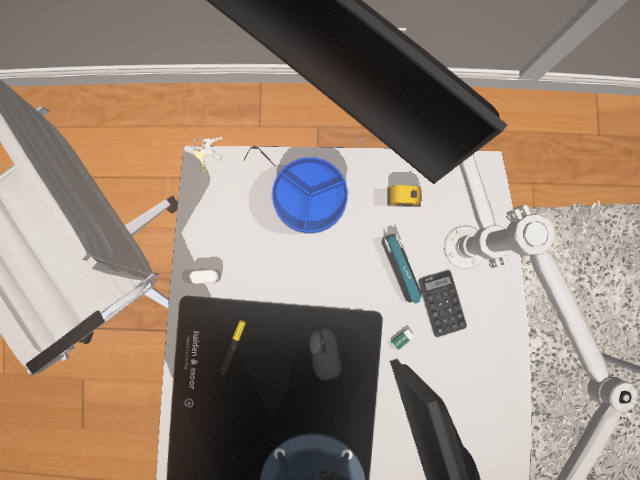

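View pics/side0.png

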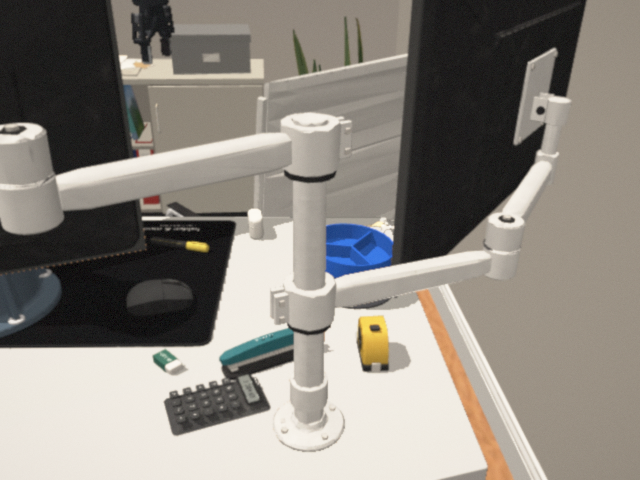

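The top view shows the blue tray at about (310,195), with its wall reaching from (273,195) to (347,195), the tape measure at (404,195), the stapler at (402,268) and the earbud case at (204,276). The side view shows the tray partly hidden by the pole, and the chair beyond the desk.

```bash
python3 -c "
from h import *
import numpy as np
s=np.load('pics/top0.npz');d=np.load('pics/side0.npz')
print(s['intrinsics'],s['dist'],s['rotation'])
" ; sed -i 's/^def ray/def fix(s):\n    s=dict(s); from scipy.spatial.transform import Rotation as Q\n    if np.size(s["rotation"])==4: s["rotation"]=Q.from_quat(s["rotation"]).as_matrix()\n    return s\ndef ray/; s/np.savez(/s=fix(s); np.savez(/' h.py
cat >> h.py <<'E'
def load(f): return fix(np.load(f'pics/{f}.npz'))
E
python3 -c "
from h import *
t=load('top0');d=load('side0')
print('tcp px',proj(t,[.199,.593,.239]),proj(d,[.199,.593,.239]), 'elbow guess')
print('base px',proj(t,[[0,0,0],[0,0,.3]]),proj(d,[[0,0,0],[0.6,0,0]]))
for n,p,z in [('tray',(310,195),.065),('tape',(404,195),.06),('stap',(402,268),.04),('ear',(204,276),.04),('deskTL',(184,147),0),('deskTR',(501,152),0),('TVcorner',(435,182),.4)]: print(n,atz(t,p,z).round(3))
snap('wrist','w0')
c=cv2.resize(cv2.imread('pics/top0.png')[140:250,240:450],None,fx=3.8,fy=3.8,interpolation=2);cv2.imwrite('pics/c0.png',c)"
```

```text
[[575.69558571   0.         313.99860893]
 [  0.         575.69558571 234.17060249]
 [  0.           0.           1.        ]] [-0.15506237  0.          0.          0.          0.        ] [ 0.71190495 -0.7014247   0.02256498 -0.026183  ]
tcp px [[-42.97967614 395.00387862]] [[158.40442845  61.48463532]] elbow guess
base px [[312.77055618 484.00149868]
 [311.40588206 555.56028732]] [[-11.05401886 304.08030707]
 [374.89043995 289.20661405]]
tray [0.561 0.013 0.065]
tape [ 0.564 -0.163  0.06 ]
stap [ 0.428 -0.163  0.04 ]
ear [0.407 0.212 0.04 ]
deskTL [0.664 0.269 0.   ]
deskTR [ 0.664 -0.37   0.   ]
TVcorner [ 0.534 -0.152  0.4  ]
```

View pics/c0.png

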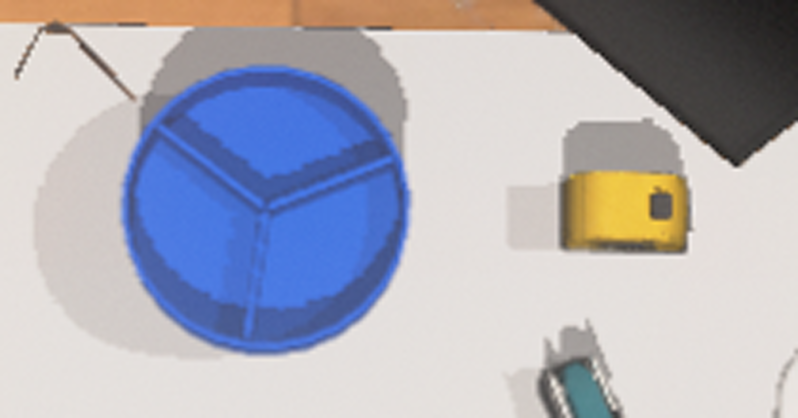

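The crop shows the tray's wall circle centred near crop (266,209), i.e. image (310,195). Its dividers run to crop (158,127), (390,158) and (248,335), and the monitor corner is at crop (738,165).

```bash
cat >> h.py <<'E'
def tri(*sp):
    A=np.zeros((3,3));b=np.zeros(3);r=[]
    for s,p in sp:
        e,d=ray(s,p);d=d/np.linalg.norm(d);M=np.eye(3)-np.outer(d,d);A+=M;b+=M@e;r.append((M,e))
    X=np.linalg.solve(A,b);return X.round(3),[round(float(np.linalg.norm(M@(X-e))),3) for M,e in r]
E
python3 -c "
from h import *
t=load('top0');d=load('side0')
print('mon',tri((t,(434,183)),(d,(404,260))))
for p in[(155,275),(30,370),(100,320)]: print('chair',p,tri((t,p),(d,(262,88))))
# tray circle fit on blue
im=t['pixels'].astype(int);m=((im[:,:,2]>im[:,:,0]+60)&(im[:,:,2]>100)).astype(np.uint8);m[:,:240]=0;m[:,380:]=0;m[260:]=0
c=max(cv2.findContours(m,0,1)[0],key=cv2.contourArea);print(cv2.fitEllipse(c))
"
```

```text
mon (array([ 0.582, -0.2  ,  0.168]), [0.012, 0.012])
chair (155, 275) (array([0.417, 0.243, 0.269]), [0.009, 0.009])
chair (30, 370) (array([0.339, 0.444, 0.237]), [0.088, 0.088])
chair (100, 320) (array([0.381, 0.332, 0.25 ]), [0.045, 0.045])
((309.46478271484375, 194.49893188476562), (74.85107421875, 74.92806243896484), 6.202800750732422)
```

View pics/w0.png

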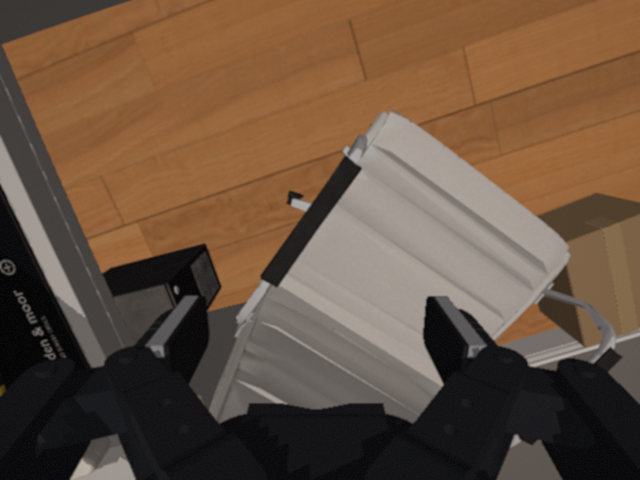

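The wrist view shows the chair below and the desk edge on the left. I'll rise first, then cross over the chair to above the tray.

>>> send_rows(commands="85 0 0 -1 0;85 0 0 -1 0;85 0 0 -1 0;85 0 0 -1 0;85 0 0 -1 0;85 0 0 -1 0;85 0 0 -1 0;85 0 0 -1 0;85 0 0 -1 0;85 0 0 0 0")

```text
t: 0.98
tcp_pos: [0.1995, 0.594, 0.4239]
tool_rot: [0.161, 0.987, 0.004, 0.001]
force: [0.8, 0.6, 1.3]
finger_gap: 0.997
gripper_force: 0.0
```

>>> send_rows(commands="85 -0.976 -0.806 0 0;85 -0.976 -0.806 0 0;85 -0.976 -0.806 0 0;85 -0.976 -0.806 0 0;85 -0.976 -0.806 0 0;85 -0.976 -0.806 0 0;85 -0.976 -0.806 0 0;85 -0.976 -0.806 0 0;85 -0.976 -0.806 0 0;85 -0.976 -0.806 0 0;85 -0.976 -0.806 0 0;85 -0.976 -0.806 0 0;85 -0.976 -0.806 0 0;85 -0.976 -0.806 0 0;85 -0.976 -0.806 0 0;85 -0.976 -0.806 0 0;85 -0.976 -0.806 0 0;85 -0.976 -0.806 0 0;85 -0.976 -0.806 0 0;85 -0.976 -0.806 0 0")

```text
t: 2.65
tcp_pos: [0.4662, 0.1614, 0.4181]
tool_rot: [0.161, 0.987, -0.0, -0.001]
force: [-0.3, 0.0, -0.2]
finger_gap: 0.994
gripper_force: 0.0
```

>>> send_rows(commands="85 -0.976 -0.806 0 0;85 -0.976 -0.806 0 0;85 -0.976 -0.806 0 0;85 -0.976 -0.806 0 0;85 -0.976 -0.806 0 0;85 -0.976 -0.806 0 0;85 -0.976 -0.806 0 0;85 0 0 0 -1;85 0 0 0 -1;85 0 0 0 -1;85 0 0 0 0;85 0 0 0 0")

```text
t: 3.65
tcp_pos: [0.5595, 0.0122, 0.4182]
tool_rot: [0.058, 0.998, 0.0, -0.001]
force: [-0.0, -0.3, -0.1]
finger_gap: 0.997
gripper_force: 0.0
```

```bash
python3 -c "
from h import *
w=snap('wrist','w1');print(w['eye'],w['rotation'].round(2))
s=readout.sense();print(s['t'],s['q'],s['tcp_pos'],s['tool_rot'],s['force'])"
```

```text
[0.48978726 0.01898975 0.55232049] [[ 0.12  0.96  0.27]
 [ 0.99 -0.11 -0.03]
 [ 0.    0.27 -0.96]]
3.7 [-1.77593348e-01  2.80935972e-01  1.33576254e+00 -1.02801537e-05
  1.52631872e+00 -1.63248786e+00] [0.5596458  0.01232311 0.41849516] [ 5.79182320e-02  9.98321076e-01  7.99190854e-05 -7.07813158e-04] [ 0.03938465  0.06432985 -0.02710216]
```

View pics/w1.png

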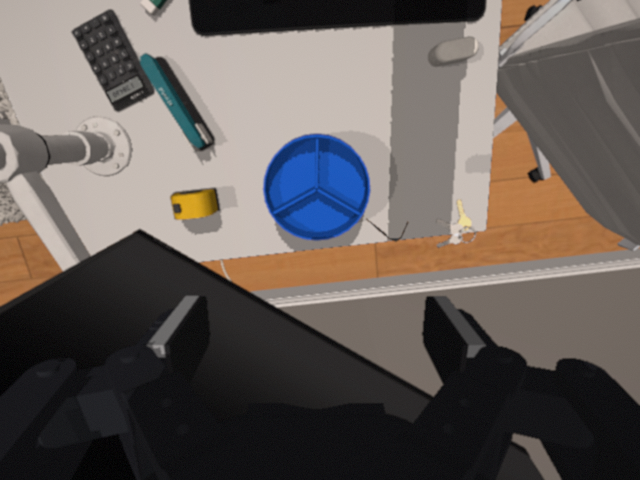

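The wrist view shows the tray at about (317,187), the tape measure at (195,203) and the monitor's corner at (140,232). The grey base is not yet clearly visible, so I'll go closer.

```bash
python3 -c "
from h import *
t=load('top0');w=load('w1')
print('mon',tri((t,(434,183)),(w,(140,232))))
print('monedge z=.17', [atz(w,p,.2).round(3) for p in[(300,323),(400,380)]])
im=w['pixels'].astype(int);m=((im[:,:,2]>im[:,:,0]+60)&(im[:,:,2]>100)).astype(np.uint8)
c=max(cv2.findContours(m,0,1)[0],key=cv2.contourArea);e=cv2.fitEllipse(c);print(e)
print('tray top centre',tri((t,(309.5,194.5)),(w,e[0])), atz(w,e[0],.075),atz(t,(309.5,194.5),.075))
"
```

```text
mon (array([ 0.578, -0.206,  0.126]), [0.001, 0.001])
monedge z=.17 [array([ 0.683, -0.02 ,  0.2  ]), array([0.768, 0.083, 0.2  ])]
((316.332275390625, 186.9145050048828), (105.0722427368164, 105.68754577636719), 90.31314086914062)
tray top centre (array([0.552, 0.013, 0.12 ]), [0.002, 0.002]) [0.5571709  0.01237561 0.075     ] [0.56016368 0.01392919 0.075     ]
```

>>> send_rows(commands="85 0 0 1 0;85 0 0 1 0;85 0 0 1 0;85 0 0 1 0;85 0 0 1 0;85 0 0 1 0;85 0 0 0 0;85 0 0 0 0")

```text
t: 4.37
tcp_pos: [0.5593, 0.0125, 0.2985]
tool_rot: [0.057, 0.998, 0.0, -0.001]
force: [0.1, 0.4, -0.4]
finger_gap: 0.995
gripper_force: 0.0
```

```bash
python3 -c "
from h import *
w=snap('wrist','w2')
q=proj(w,[.56,.013,.06])[0];print(q,readout.sense()['tcp_pos'])
x,y=map(int,q);x0=max(0,x-150);y0=max(0,y-110);c=cv2.resize(cv2.imread('pics/w2.png')[y0:y0+225,x0:x0+300],None,fx=2.6,fy=2.6,interpolation=2)
print(x0,y0);cv2.imwrite('pics/c2.png',np.clip(c.astype(int)*1,0,255).astype(np.uint8))"
```

```text
[317.28444183 204.32485464] [0.560293   0.01228653 0.29977921]
167 94
```

View pics/c2.png

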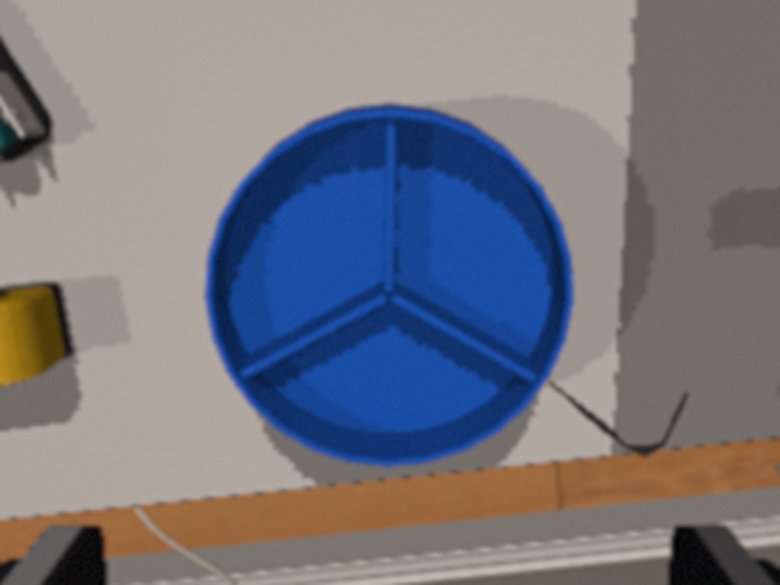

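The close view shows the tray at crop (390,285) with dividers at about 90° up, lower left (245,373) and lower right (535,380). No base sticks out on the near, left or right sides, so the base probably protrudes on the far (+x) side. I'll check that in the side camera.

```bash
python3 -c "
from h import *
s=snap('side','s1')
c=cv2.resize(cv2.imread('pics/s1.png')[205:325,270:430],None,fx=5,fy=5,interpolation=2);cv2.imwrite('pics/c3.png',c)"
```

```text
(no output)
```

View pics/c3.png

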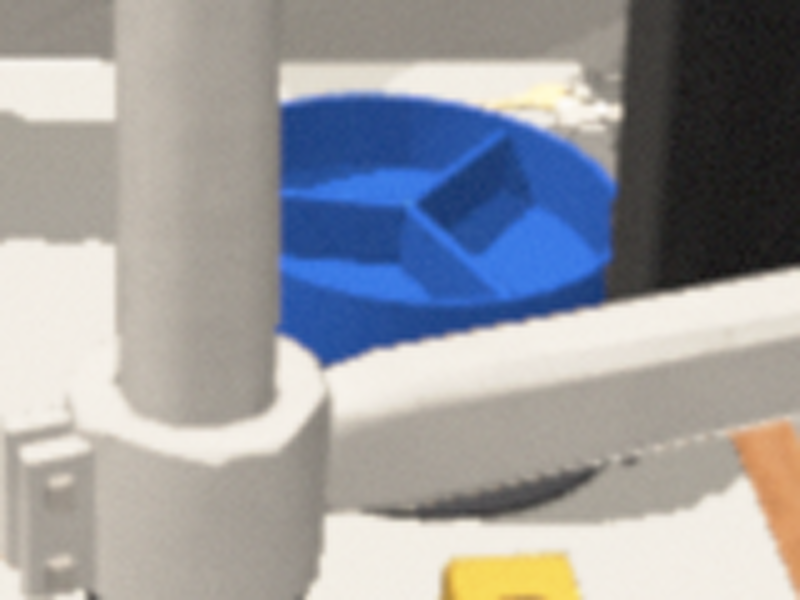

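The side crop shows the tray leaning down towards +x (right). The drum's dark lower edge shows under the monitor arm as an arc from crop (400,514) through (500,511) to (605,465). I'll fit the base circle to it.

```bash
python3 -c "
from h import *
from scipy.optimize import least_squares as L
s=load('s1')
P=np.array([atz(s,(270+(x+.5)/5,205+(y+.5)/5),0)[:2] for x,y in[(420,513),(460,516),(500,511),(550,495),(590,474),(605,465)]])
print(P.round(3));r=L(lambda c:np.hypot(*(P-c).T)-.067,[.57,.01]);print('base',r.x,r.fun.round(4))
t=load('top0');im=t['pixels'];
# tray hub from top and wrist
w=load('w2');hw=(167+390/2.6,94+297/2.6);ht=(240+266/3.8,140+209/3.8)
print('hub',tri((w,hw),(t,ht)),tri((w,hw),(t,ht),(s,(270+410/5,205+205/5))),atz(w,hw,.083),atz(t,ht,.083))
ends=[atz(w,(167+x/2.6,94+y/2.6),.083)-atz(w,hw,.083) for x,y in[(390,125),(245,373),(535,380)]]
print([np.degrees(np.arctan2(e[1],e[0])).round(1) for e in ends])
"
```

```text
[[ 0.559 -0.051]
 [ 0.571 -0.053]
 [ 0.584 -0.052]
 [ 0.601 -0.044]
 [ 0.616 -0.033]
 [ 0.622 -0.028]]
base [0.56897595 0.01440762] [-0.0009  0.0009  0.0006 -0.0006 -0.0005  0.0005]
hub (array([0.556, 0.013, 0.101]), [0.0, 0.0]) (array([0.561, 0.013, 0.075]), [0.001, 0.001, 0.001]) [0.55946008 0.01266489 0.083     ] [0.55814628 0.01288393 0.083     ]
[np.float64(173.5), np.float64(-68.5), np.float64(53.2)]
```

>>> send_rows(commands="60 0 0 1 0;60 0 0 1 0;60 0 0 1 0;60 0 0 1 0;60 0 0 1 0;60 0 0 1 0;60 0 0 1 0;60 0 0 1 0;60 0 0 1 0;60 0 0 1 0;60 0 0 0 0;60 0 0 0 0", grip_force=20)

```text
t: 5.47
tcp_pos: [0.5607, 0.0121, 0.0998]
tool_rot: [0.057, 0.998, -0.0, 0.0]
force: [0.3, 0.4, -0.4]
finger_gap: 0.702
gripper_force: 0.0
```

>>> send_rows(commands="60 0 0 0.5 0;60 0 0 0.5 0;60 0 0 0.4 0;60 0 0 0 0;60 0 0 0 0")

```text
t: 5.88
tcp_pos: [0.5596, 0.0122, 0.0709]
tool_rot: [0.057, 0.998, 0.0, -0.001]
force: [0.5, 0.2, 1.2]
finger_gap: 0.704
gripper_force: 0.0
```

>>> send_rows(commands="60 -0.15 0.017 0 0;60 -0.15 0.017 0 0;60 -0.15 0.017 0 0;60 -0.15 0.017 0 0;60 0 0 0 0")

```text
t: 6.3
tcp_pos: [0.5733, 0.012, 0.0716]
tool_rot: [0.057, 0.998, -0.0, 0.001]
force: [0.0, -0.0, -0.8]
finger_gap: 0.706
gripper_force: 0.0
```

```bash
cat >> h.py <<'E'
def hub(n):
    s=cams.snapshot(n);s=fix(s);im=s['pixels'].astype(int);m=((im[:,:,2]>im[:,:,0]+60)&(im[:,:,2]>100)).astype(np.uint8)
    if n=='top': m[:,:240]=0;m[:,380:]=0;m[260:]=0
    c=max(cv2.findContours(m,0,1)[0],key=cv2.contourArea);e=cv2.fitEllipse(cv2.convexHull(c));return e,atz(s,e[0],.08).round(4)
E
python3 -c "
from h import *
snap('top','t2');snap('wrist','w3');print(hub('top'))
a=cv2.imread('pics/t2.png')[140:250,240:390];b=cv2.imread('pics/w3.png')
cv2.imwrite('pics/c4.png',np.hstack([cv2.resize(a,None,fx=2.6,fy=2.6,interpolation=2),cv2.resize(b,(381,286))]))"
```

```text
(((344.6551208496094, 200.44747924804688), (2.77923846244812, 15.561540603637695), 18.78459930419922), array([ 0.5494, -0.0507,  0.08  ]))
```

View pics/c4.png

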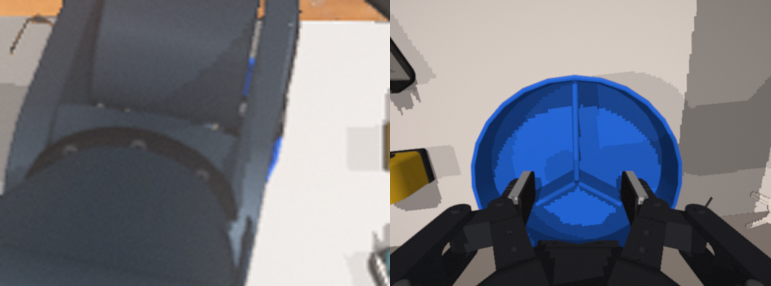

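The arm hides the tray from the top camera. In the wrist view the fingers stand inside the tray, just short of the two far dividers, and the hub is at crop (578,183). I'll keep pushing +x and watch the force.

>>> send_rows(commands="60 -0.1 0.012 0 0;60 -0.1 0.012 0 0;60 -0.1 0.012 0 0;60 0 0 0 0")

```text
t: 6.78
tcp_pos: [0.5769, 0.0124, 0.071]
tool_rot: [0.057, 0.998, 0.0, -0.002]
force: [-3.3, 0.4, 0.8]
finger_gap: 0.704
gripper_force: 1.7
```

>>> send_rows(commands="60 -0.1 0.012 0 0;60 -0.1 0.012 0 0;60 0 0 0 0")

```text
t: 7.03
tcp_pos: [0.5797, 0.0126, 0.0709]
tool_rot: [0.057, 0.998, 0.0, -0.003]
force: [-5.9, -0.2, 2.9]
finger_gap: 0.705
gripper_force: 3.6
```

```bash
cat >> h.py <<'E'
def rim(s):
    "circle centre at rim height from the near (upper, unoccluded) rim arc in a wrist picture; radius 70 mm"
    from scipy.optimize import least_squares as L
    im=s['pixels'].astype(int);m=((im[:,:,2]>im[:,:,0]+60)&(im[:,:,2]>80))
    out={}
    for z in(.077,.082):
        P=[]
        cs=np.where(m.any(0))[0]
        for x in range(cs[0]+12,cs[-1]-11,3):
            P.append(atz(s,(x,m[:,x].argmax()-.5),z)[:2])
        P=np.array(P);c0=P.mean(0)+[.05,0]
        r=L(lambda c:np.hypot(*(P-c).T)-.07,c0,loss='soft_l1',f_scale=.001);out[z]=(r.x.round(4),round(float(np.abs(r.fun).mean())*1e3,2))
    return out
E
python3 -c "
from h import *
for f in('w1','w2','w3'): print(f,rim(load(f)))
print(rim(snap('wrist','w4')),readout.sense()['tcp_pos'])"
```

```text
w1 {0.077: (array([ 0.4329, -0.0471]), 30.23), 0.082: (array([ 0.4329, -0.0467]), 29.2)}
w2 {0.077: (array([ 0.4345, -0.0279]), 15.6), 0.082: (array([ 0.4354, -0.0278]), 15.06)}
w3 {0.077: (array([0.5704, 0.0101]), 0.21), 0.082: (array([0.5707, 0.0101]), 0.49)}
{0.077: (array([0.5743, 0.0085]), 0.22), 0.082: (array([0.5748, 0.0085]), 0.28)} [0.57968064 0.01257375 0.07090635]
```

```bash
cat >> h.py <<'E'
def rim3(s):
    from scipy.optimize import least_squares as L
    im=s['pixels'].astype(int);m=((im[:,:,2]>im[:,:,0]+60)&(im[:,:,2]>80)).astype(np.uint8)
    n,l,st,_=cv2.connectedComponentsWithStats(m);m=l==1+st[1:,4].argmax()
    cs=np.where(m.any(0))[0]
    px=np.array([(x,m[:,x].argmax()-.5) for x in range(cs[0]+8,cs[-1]-7,3)])
    R=[ray(s,p) for p in px];E=R[0][0];D=np.array([r[1] for r in R])
    def f(c):
        P=E+D*((c[2]-E[2])/D[:,2])[:,None]; return np.hypot(P[:,0]-c[0],P[:,1]-c[1])-.07
    r=L(f,[.565,.012,.08],loss='soft_l1',f_scale=.001);return r.x.round(4),round(float(np.abs(r.fun).mean())*1e3,2)
E
python3 -c "
from h import *
for f in('w1','w2','w3','w4'): print(f,rim3(load(f)),load(f)['eye'].round(3))
w=load('w4');print(proj(w,[.569,.0145,.08]))
cv2.imwrite('pics/c5.png',cv2.imread('pics/w4.png')[40:430,100:560])"
```

```text
w1 (array([0.56  , 0.0119, 0.0668]), 0.32) [0.49  0.019 0.552]
w2 (array([0.5602, 0.0118, 0.0697]), 0.24) [0.49  0.019 0.433]
w3 (array([0.5701, 0.0101, 0.0746]), 0.13) [0.503 0.019 0.205]
w4 (array([0.5745, 0.0085, 0.0791]), 0.18) [0.51  0.019 0.205]
[[320.91679184 297.58314443]]
```

View pics/c5.png

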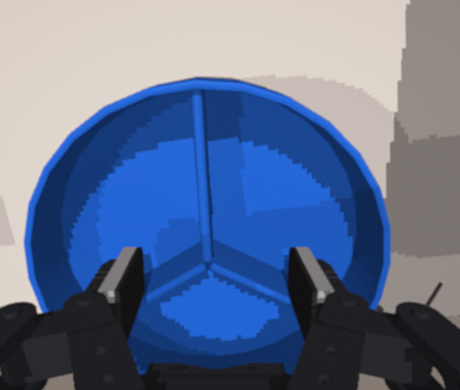

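The wrist crop shows both fingers against the far dividers, with the hub at crop (208,265) and the tray turned a few degrees. I'll fit tray position and tilt numerically from the wrist and side views together.

```bash
cat >> h.py <<'E'
def blue(s):
    im=s['pixels'].astype(int);m=((im[:,:,2]>im[:,:,0]+50)&(im[:,:,2]>70)&(im[:,:,2]>im[:,:,1]+30)).astype(np.uint8)
    n,l,st,_=cv2.connectedComponentsWithStats(m);return (l==1+st[1:,4].argmax())
def fit(w,s,verbose=0):
    from scipy.optimize import least_squares as L
    def tops(m,a,b,st,lo=8,hi=8):
        cs=np.where(m.any(0))[0];return np.array([(x,m[:,x].argmax()-.5) for x in range(max(a,cs[0]+lo),min(b,cs[-1]-hi),st)])
    pw=tops(blue(w),0,640,4);ps=tops(blue(s),0,640,2,3,4)
    if verbose: print('side cols',ps[0],ps[-1],ps[:,1].astype(int).tolist())
    T=np.linspace(0,2*np.pi,721)
    def f(p):
        c=np.array(p[:3]);n=np.array([p[3],p[4],1]);n/=np.linalg.norm(n)  # n: tilt axis dir
        a=np.cross([0,1,0],n);a/=np.linalg.norm(a);b=np.cross(n,a)
        C=c+.07*(np.cos(T)[:,None]*a+np.sin(T)[:,None]*b);r=[]
        for cam,pp,wt in((w,pw,1),(s,ps,2)):
            q=proj(cam,C);k=cv2.pointPolygonTest
            q=q.astype(np.float32);r+=[wt*k(q,tuple(map(float,x)),True) for x in pp]
        return np.array(r)
    r=L(f,[.565,.012,.08,0,0],loss='soft_l1',diff_step=1e-3,x_scale=[.01,.01,.01,.05,.05]);return r.x.round(4),round(float(np.abs(r.fun).mean()),2)
E
python3 -c "
from h import *
print('start',fit(load('w2'),load('s1'),1))
s=snap('side','s4');print('now',fit(load('w4'),s,1))"
```

```text
side cols [328.  224.5] [388.  236.5] [224, 224, 223, 223, 223, 223, 222, 223, 223, 223, 223, 223, 223, 223, 224, 224, 224, 225, 225, 226, 226, 227, 227, 228, 229, 230, 231, 232, 233, 234, 236]
start (array([ 0.5602,  0.0121,  0.0784,  0.0633, -0.037 ]), 0.45)
side cols [328.  228.5] [386.  231.5] [228, 227, 226, 225, 225, 225, 224, 224, 224, 224, 224, 224, 224, 224, 239, 260, 260, 260, 260, 260, 260, 260, 242, 239, 228, 228, 229, 230, 230, 231]
now (array([0.575 , 0.0095, 0.0825, 0.035 , 0.0846]), 2.16)
```

```bash
sed -i 's/    if verbose/    if len(ps)>8:\n        ps=ps[ps[:,1]<238]; w_=np.abs(ps[:,1]-np.polyval(np.polyfit(ps[:,0],ps[:,1],3),ps[:,0]))<1; ps=ps[w_]\n    if verbose/' h.py
python3 -c "
from h import *
print('start',fit(load('w2'),load('s1')))
print('now',fit(load('w4'),load('s4'),1))"
```

```text
start (array([ 0.5602,  0.0121,  0.0784,  0.0633, -0.037 ]), 0.45)
side cols [328.  228.5] [386.  231.5] [228, 227, 226, 225, 225, 225, 224, 224, 224, 224, 224, 224, 224, 224, 228, 228, 229, 230, 230, 231]
now (array([ 0.5745,  0.0083,  0.077 ,  0.0743, -0.0452]), 0.76)
```

>>> send_rows(commands="60 0.2 -0.023 0 0;60 0.2 -0.023 0 0;60 0 0 -1 0;60 0 0 -1 0;60 0 0 -1 0;60 0 0 -1 0;60 0 0 -1 0;60 0 0 -1 0;60 0 0 0 0;60 0 0 0 0")

```text
t: 7.97
tcp_pos: [0.5757, 0.012, 0.1927]
tool_rot: [0.057, 0.998, -0.0, 0.003]
force: [-0.1, -1.0, 0.8]
finger_gap: 0.7
gripper_force: 0.0
```

```bash
python3 -c "
from h import *
w=snap('wrist','w5');s=snap('side','s5');print(fit(w,s,1),readout.sense()['tcp_pos'])
a=cv2.imread('pics/s5.png')[205:325,270:430];b=cv2.imread('pics/w5.png')[60:400,130:520]
cv2.imwrite('pics/c6.png',np.vstack([0*b[:1,:],b]) if 0 else np.hstack([cv2.resize(a,(400,300),interpolation=2),cv2.resize(b,(344,300))]))"
```

```text
side cols [328.  230.5] [388.  232.5] [230, 229, 229, 228, 228, 227, 227, 227, 226, 226, 226, 226, 226, 226, 226, 226, 226, 226, 226, 227, 227, 227, 227, 227, 228, 229, 229, 230, 231, 231, 232]
(array([ 0.5719,  0.0087,  0.0763,  0.0118, -0.0054]), 0.42) [0.5738281  0.01225073 0.19058188]
```

>>> send_rows(commands="60 0.07 -0.19 0 0;60 0 0 1 0;60 0 0 1 0;60 0 0 1 0;60 0 0 1 0;60 0 0 1 0;60 0 0 0.6 0;60 0 0 0.6 0;60 0 0 0 0;60 0 0 0 0")

```text
t: 8.9
tcp_pos: [0.572, 0.0086, 0.0666]
tool_rot: [0.057, 0.998, 0.0, -0.001]
force: [-0.2, -0.1, 0.7]
finger_gap: 0.704
gripper_force: 0.0
```

>>> send_rows(commands="60 0 0 0 0.5;60 0 0 0 0.5;60 0 0 0 0.5;60 0 0 0 0.5;60 0 0 0 0.5;60 0 0 0 0.5;60 0 0 0 0.5;60 0 0 0 0.5;60 0 0 0 0")

```text
t: 9.65
tcp_pos: [0.5729, 0.0086, 0.0686]
tool_rot: [0.196, 0.981, 0.0, 0.001]
force: [-0.7, -1.0, 1.1]
finger_gap: 0.702
gripper_force: 0.2
```

```bash
cat >> h.py <<'E'
def st():
    s=readout.sense();x,y=s['tool_rot'][:2];w=snap('wrist','wt')
    print('t',round(s['t'],2),'alpha',np.degrees(np.arctan2(2*y*y-1,2*x*y)).round(1),'tcp',np.round(s['tcp_pos'],4),'F',np.round(s['force'],1),'M',np.round(s['ft_torque'],2),'rim',rim3(w))
E
python3 -c "
from h import *
st()"
```

```text
t 9.65 alpha 67.4 tcp [0.5729 0.0086 0.0686] F [-0.7 -1.   1.1] M [0.05 0.08 0.04] rim (array([0.5704, 0.0089, 0.0747]), 0.12)
```

>>> send_rows(commands="60 0 0 0 0.5;60 0 0 0 0.5;60 0 0 0 0.5;60 0 0 0 0.5;60 0 0 0 0.5;60 0 0 0 0.5;60 0 0 0 0.5;60 0 0 0 0.5;60 0 0 0 0")

```text
t: 10.45
tcp_pos: [0.5725, 0.0087, 0.068]
tool_rot: [0.33, 0.944, 0.0, 0.0]
force: [-0.9, 0.5, 0.2]
finger_gap: 0.708
gripper_force: 0.4
```

```bash
python3 -c "
from h import *
st()"
```

```text
t 10.45 alpha 51.5 tcp [0.5725 0.0087 0.068 ] F [-0.9  0.5  0.2] M [0.04 0.07 0.01] rim (array([0.5714, 0.0072, 0.0744]), 0.12)
```

>>> send_rows(commands="60 0 0 0 0.5;60 0 0 0 0.5;60 0 0 0 0.5;60 0 0 0 0.5;60 0 0 0 0.5;60 0 0 0 0.5;60 0 0 0 0.5;60 0 0 0 0.5;60 0 0 0 0")

```text
t: 11.25
tcp_pos: [0.5726, 0.0086, 0.0677]
tool_rot: [0.458, 0.889, 0.0, 0.0]
force: [-0.2, 1.0, 0.6]
finger_gap: 0.701
gripper_force: 0.5
```

```bash
python3 -c "
from h import *
st()"
```

```text
t 11.25 alpha 35.5 tcp [0.5726 0.0086 0.0677] F [-0.2  1.   0.6] M [0.13 0.11 0.05] rim (array([0.571 , 0.0088, 0.0724]), 0.17)
```

>>> send_rows(commands="60 0 0 0 0.5;60 0 0 0 0.5;60 0 0 0 0.5;60 0 0 0 0.5;60 0 0 0 0.5;60 0 0 0 0.5;60 0 0 0 0.5;60 0 0 0 0.5;60 0 0 0 0")

```text
t: 12.05
tcp_pos: [0.572, 0.0117, 0.0679]
tool_rot: [0.577, 0.817, 0.002, -0.001]
force: [-0.1, 10.8, 3.4]
finger_gap: 0.704
gripper_force: 5.4
```

```bash
python3 -c "
from h import *
st()"
```

```text
t 12.05 alpha 19.5 tcp [0.572  0.0117 0.0679] F [-0.1 10.8  3.4] M [ 1.72 -0.15  0.34] rim (array([0.5696, 0.0068, 0.0705]), 0.15)
```

>>> send_rows(commands="60 0 0 0 0.5;60 0 0 0 0.5;60 0 0 0 0.5;60 0 0 0 0.5;60 0 0 0 0.5;60 0 0 0 0.5;60 0 0 0 0.5;60 0 0 0 0.5;60 0 0 0 0")

```text
t: 12.85
tcp_pos: [0.574, 0.0137, 0.0691]
tool_rot: [0.685, 0.728, 0.004, -0.0]
force: [1.8, 18.8, 6.6]
finger_gap: 0.7
gripper_force: 9.8
```

```bash
python3 -c "
from h import *
st()"
```

```text
t 12.85 alpha 3.5 tcp [0.574  0.0137 0.0691] F [ 1.8 18.8  6.6] M [ 3.1  -0.6   0.71] rim (array([0.5698, 0.0046, 0.0698]), 0.51)
```

>>> send_rows(commands="60 0 0 0 -1;60 0 0 0 -1;60 0 0 0 -1;60 0 0 0 -1;60 0 0 0 -1;60 0 0 0 -1;60 0 0 0 -1;60 0 0 0 -1;60 0 0 0 -1;60 0 0 0 -1;60 0 0 0 0")

```text
t: 13.82
tcp_pos: [0.5711, 0.0091, 0.0672]
tool_rot: [0.394, 0.919, -0.0, -0.001]
force: [-1.2, 1.3, 1.0]
finger_gap: 0.707
gripper_force: 1.0
```

```bash
python3 -c "
from h import *
st()"
```

```text
t 13.82 alpha 43.6 tcp [0.5711 0.0091 0.0672] F [-1.2  1.3  1. ] M [ 0.15  0.24 -0.04] rim (array([0.5693, 0.0084, 0.0696]), 0.13)
```

>>> send_rows(commands="60 0 0 0 1;60 0 0 0 0;60 0 0 -0.5 0;60 0 0 -1 0;60 0 0 -1 0;60 0 0 -1 0;60 0 0 -1 0;60 0 0 -1 0;60 0 0 -0.5 -1;60 0 0 0 -1;60 0 0 0 -1;60 0 0 0 -1;60 0 0 0 -1;60 0 0 0 -1;60 0 0 0 -1;60 0 0 0 -1;60 0 0 0 -1;60 0 0 0 -1;60 0 0 0 0;60 0 0 0 0")

```text
t: 15.53
tcp_pos: [0.5727, 0.0084, 0.1881]
tool_rot: [0.093, 0.996, -0.0, 0.001]
force: [0.2, -0.1, -0.2]
finger_gap: 0.701
gripper_force: 0.0
```

```bash
python3 -c "
from h import *
w=snap('wrist','w6');s=snap('side','s6');print(fit(w,s,1),readout.sense()['tcp_pos'],readout.sense()['force'])
a=cv2.imread('pics/s6.png')[205:325,270:430];b=cv2.imread('pics/w6.png')[60:400,130:520]
cv2.imwrite('pics/c6.png',np.hstack([cv2.resize(a,(420,315),interpolation=2),cv2.resize(b,(361,315))]))"
```

```text
side cols [328.  232.5] [388.  236.5] [232, 231, 231, 231, 230, 230, 229, 229, 229, 229, 228, 228, 228, 228, 228, 228, 228, 229, 229, 229, 229, 230, 230, 231, 231, 232, 232, 233, 233, 234, 236]
(array([ 0.5694,  0.0086,  0.0707,  0.0069, -0.0231]), 0.42) [0.57253515 0.00849967 0.18781578] [ 0.58424869 -0.57850472  1.00998316]
```

View pics/c6.png

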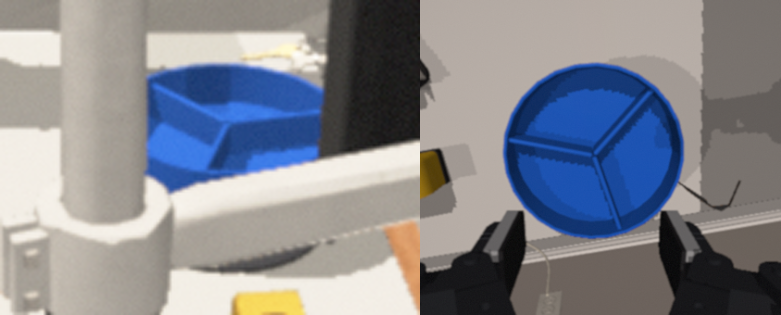

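The last picture shows the tray level in the base, with its hub at crop (595,153) and the gripper clear above it. The rim fell 5.6 mm, turning is blocked, and the tray is seated. I'm handing in.

```bash
python3 -c "
from h import *
print(sign_off())"
```

```text
the job is handed in; nothing more can be done
None
```

I handed the job in at about 16 s of robot time; the sign-off gave no verdict. The tray was slid to the middle and turned until it dropped about 5.6 mm (5 mm expected) and the keys stopped it. The gripper was clear, and in my last camera fit the tray was level to within measurement error: 0.024 rad against a limit of 0.03. I did not measure the stapler, tape measure or earbud case again at the end, but the arm stayed away from them.

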